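# Load the reagents into their colour-matched holders

## Robot

A 7-joint arm with a two-finger parallel gripper is mounted at the origin on the work surface. World frame = base frame: x ahead of the robot, y to its left, z up, the work surface at z = 0. Lengths are in m, angles in rad, forces in N, time in s.
With the tool pointing down it reaches from about 0.425 to 0.875 m from the base axis. Payload 4.7 kg.
Tool frame: the origin (TCP) lies between the finger pads; the fingertips stand 22 mm ahead of it and the grasp point (between the pads) lies 3 mm ahead of it; z points along the fingers, y is the line along which they close (so a half turn about z gives the same grasp; the last joint's range is limited). The gripper opens to 87 mm and grips with 3 to 60 N. Pads are 19 mm wide; open, the fingers measure 117 mm over their backs; the gripper's body (75 mm by 190 mm) begins 51 mm behind the grasp point.
Start: joints at [-1.263, 0.321, -0.07, 1.45, 0.023, 1.371, -0.057], TCP at [0.188, 0.622, 0.245] pointing down, gripper open.
Joint ranges: [-2.86, 2.86], [-0.3, 2.09], [-1.38, 1.24], [0.06, 2.45], [-1.56, 4.7], [0.09, 2.05], [-2.69, 2.69]. Speed limits (rad/s): [2.57, 2.57, 3.14, 3.14, 3.14, 3.14, 3.14].

## Interface

Orientations are given as a rotation vector (axis times angle).
In Python, from bench import ctrl gives the robot as it stands. The module is installed in compiled form; this text tells all that it offers.
- The arm moves only by the tool send_rows, never from a script. Its argument "motion" is a list of rows, each an object with "claw": the opening, from -1 (shut) to 1 (fully open); "slide": the shift along the tool's x, y, z in mm, a list of three; "delta_rot": the turn, a rotation vector about the tool's x, y, z in rad, a list of three. In form: [{"claw": claw, "slide": [x, y, z], "delta_rot": [ax, ay, az]}, ...]. A call has 1 to 5 rows; each row is the pose to reach, as a shift and turn from the pose commanded when the call began, along the tool's axes at that moment; what a row does not reach only later rows make up. A row lasts 1/10 s, in which the tool goes at most 50 mm and 8.59 degrees, less where a joint would pass 70% of its speed; a pose out of reach is approached as far as the arm can. A call with a gripper value outside its range is refused whole. The fingers move at their own pace and stop on an object; "grip_force" is the grip in N (left out, the last holds). Time passes only in rows, so rows that repeat a pose let the fingers close. It gives the time, the measured TCP pose, the force, the opening and the grip force at its end, in the units of the state.
- ctrl.get_state(): the state, without advancing time (a new reading comes with each control period).
- ctrl.get_image(name): name is "side" or "top" or "wrist"; returns a dict with "color" (400x640x3 uint8, blue, green, red), "fx", "fy", "cx", "cy" (pixels), "pose" (4x4, takes a point from camera to world coordinates). Camera axes: x right, y down, z forward; pixel columns grow to the right and rows downward; lengths in m; the calibration is good to about 2 mm. The wrist camera is an equidistant fisheye: a pixel r from the principal point sees the ray r / f radians off the axis. A picture is of the moment at which its call begins. There is no depth.
- ctrl.close_job(): hands the job in; it is judged then, once.
The state is a dict: "time": time; "joint_positions": joint angles; "qd": joint speeds; "joint_torque": joint torques, N m; "position": TCP position; "tool_rot": TCP orientation; "ft_force": force on the tool from outside, world axes, zero at the start; "torque": the same for the moment, N m; "grip_width": opening from 0.0 (shut) to 1.0 (fully open); "grip_force": force on a finger pad.
Only numpy, scipy, OpenCV 4.12 (cv2) and the standard library are available. Lean on these libraries where they do the work, as an engineer would, in place of code of your own. Each camera call takes 0.05 s, during which the arm holds its last target. There are 200 camera calls.

## Task

Load the four reagents for the next run: put each round jar and each oblong pack into the holder of its own colour and shape, standing upright and fully down on the holder's floor. Set each one down rather than dropping it, and leave the white-capped vial and the phone where they are.

Things in the scene. Friction and masses are not known exactly. Their poses are not given: they have to be found in the camera images.
- yellow_jar: yellow-capped round reagent jar, standing upright and loose, about 150 g: white body 44 mm diameter from the underside to 60 mm with a yellow band low down, neck, then a yellow screw cap 40 mm diameter from 65 to 86 mm. Origin: centre of the underside; z up. Straight body sides from 0 to 60 mm are good to grip.
- blue_jar: blue-capped round reagent jar, standing upright and loose, about 150 g: white body 44 mm diameter from the underside to 60 mm with a blue band low down, neck, then a blue screw cap 40 mm diameter from 65 to 86 mm. Origin: centre of the underside; z up. Straight body sides from 0 to 60 mm are good to grip.
- purple_pack: purple-lidded oblong reagent pack, standing upright and loose, about 160 g: white box 60 mm long (its x) by 36 mm wide (its y) by 80 mm high with plain flat sides, the top 14 mm a purple lid, a purple band low down. Origin: centre of the underside; z up. Grip it across the 36 mm width.
- green_pack: green-lidded oblong reagent pack, standing upright and loose, about 160 g: white box 60 mm long (its x) by 36 mm wide (its y) by 80 mm high with plain flat sides, the top 14 mm a green lid, a green band low down. Origin: centre of the underside; z up. Grip it across the 36 mm width.
- yellow_holder: yellow round holder, fixed to the bench: white base disc 84 mm diameter, 6 mm thick, with a yellow ring wall on it, 72 mm outside and 60 mm inside diameter, wall top 24 mm above the bench. The pocket floor is the base's top, 6 mm above the bench. Origin: centre of the underside, on the bench; z up.
- blue_holder: blue round holder, fixed to the bench: white base disc 84 mm diameter, 6 mm thick, with a blue ring wall on it, 72 mm outside and 60 mm inside diameter, wall top 24 mm above the bench. The pocket floor is the base's top, 6 mm above the bench. Origin: centre of the underside, on the bench; z up.
- purple_holder: purple oblong holder, fixed to the bench: white base plate 100 mm (its x) by 76 mm (its y), 6 mm thick, with a purple wall frame on it, 88 x 64 mm outside and 76 mm (x) by 52 mm (y) inside, wall top 24 mm above the bench. The pocket floor is the base's top, 6 mm above the bench. Origin: centre of the underside, on the bench; the pack goes in lengthwise along its x, either way round.
- green_holder: green oblong holder, fixed to the bench: white base plate 100 mm (its x) by 76 mm (its y), 6 mm thick, with a green wall frame on it, 88 x 64 mm outside and 76 mm (x) by 52 mm (y) inside, wall top 24 mm above the bench. The pocket floor is the base's top, 6 mm above the bench. Origin: centre of the underside, on the bench; the pack goes in lengthwise along its x, either way round.
- control_vial: small loose amber vial with a white cap, 23 mm diameter, 44 mm high, standing among the work; to be left alone. Origin: centre of the underside.
- phone: black phone lying flat to the right of the work, 75 x 155 x 9 mm; to be left alone. Origin: centre of the underside, long side along its y.
Mind the look-alikes: they are no part of the job. What is shaped like the blue_jar but red is not meant.

How it is judged:
At the end, for the whole second after the job is handed in: Each jar and pack stands in the holder of its own colour: centre within 12 mm of the holder's centre horizontally, underside 2 to 10 mm above the holder's underside (that is, on the pocket floor), tilted less than 0.1 rad, and at rest (below 0.02 m/s and 0.2 rad/s) (horizontal distance between yellow_jar and yellow_holder below 0.012 m and z of yellow_jar in the frame of yellow_holder between 0.002 and 0.01 m and angle between each of yellow_jar, blue_jar, purple_pack, green_pack's own z axis and vertical below 0.1 rad and linear speed of each of yellow_jar, blue_jar, purple_pack, green_pack below 0.02 m/s and angular speed of each of yellow_jar, blue_jar, purple_pack, green_pack below 0.2 rad/s and horizontal distance between blue_jar and blue_holder below 0.012 m and z of blue_jar in the frame of blue_holder between 0.002 and 0.01 m and horizontal distance between purple_pack and purple_holder below 0.012 m and z of purple_pack in the frame of purple_holder between 0.002 and 0.01 m and horizontal distance between green_pack and green_holder below 0.012 m and z of green_pack in the frame of green_holder between 0.002 and 0.01 m); the robot touches nothing.
It fails at once if the white-capped control vial is moved more than 20 mm or tipped (distance of control_vial from where it was at the start of the episode above 0.02 m or angle between control_vial's own z axis and vertical above 0.5 rad).
It fails at once if the phone is moved more than 20 mm (distance of phone from where it was at the start of the episode above 0.02 m).
It fails at once if a jar or pack is dropped or thrown: faster than 0.7 m/s (a fall of about 25 mm) while the fingers do not touch it ((linear speed of yellow_jar above 0.7 m/s and contact force between the fingers and yellow_jar below 0.05 N) or (linear speed of blue_jar above 0.7 m/s and contact force between the fingers and blue_jar below 0.05 N) or (linear speed of purple_pack above 0.7 m/s and contact force between the fingers and purple_pack below 0.05 N) or (linear speed of green_pack above 0.7 m/s and contact force between the fingers and green_pack below 0.05 N)).
It also fails if it takes over 112 s, if anything falls off the work surface, if the arm or the gripper's body presses on something with over 40 N, if the wrist force passes 120 N, or if a joint passes its speed limit or range.

## Working session

There is one attempt and no reset: what is moved stays moved. The work goes in short steps, Python scripts to look and compute and a tool call to move; the robot and the scene stay as the last step left them, time stands still between calls to the robot, and variables do not carry over. Pictures are saved under pics/ and viewed, at most 14 in all, crops included, and the job is handed in when it is done.

Besides the shell and the picture viewer there is one more tool, called after "Emit:" as name(argument=value, ...), one argument or row to a line, values as JSON. send_rows: Moves the arm, as the interface text tells. Its arguments: {"type":"object","properties":{"motion":{"type":"array","items":{"type":"object","properties":{"claw":{"type":"number"},"slide":{"type":"array","items":{"type":"number"}},"delta_rot":{"type":"array","items":{"type":"number"}}}}},"grip_force":{"type":"number"}},"required":["motion"]}

```bash
mkdir -p pics; ls
python3 - <<'E'
from bench import ctrl
import cv2,numpy as np
s=ctrl.get_state(); print(s)
for n in("top","side"):
    i=ctrl.get_image(n); cv2.imwrite(f"pics/{n}0.png",i["color"]); print(n,i["fx"],i["fy"],i["cx"],i["cy"],np.round(i["pose"],3).tolist())
E
```

```text
pics
{'time': 0.0, 'joint_positions': array([-1.26291207,  0.32184325, -0.07008011,  1.45167681,  0.02261236,
        1.3707882 , -0.05691477]), 'qd': array([-1.05840797e-03,  2.01395779e-05,  5.04465540e-04, -1.14797451e-04,
       -2.15116123e-04, -9.79759173e-04, -1.71357604e-03]), 'joint_torque': array([ 9.40347900e-05, -4.91272581e+01, -4.03944310e-01, -3.12539828e+01,
       -6.40263199e-02,  4.35084407e-02,  1.66211571e-04]), 'position': array([0.1881294 , 0.6216463 , 0.24344738]), 'tool_rot': array([-4.59770481e-01, -3.10759203e+00,  3.01728899e-03]), 'ft_force': array([ 0.22187307,  0.31318146, -0.01600585]), 'torque': array([-0.03307229, -0.00364301,  0.0352164 ]), 'grip_force': 0.0, 'grip_width': 1.0046473848095125}
top 439.3456088108297 439.3456088108297 322.8363886711391 197.71382996187901 [[0.004, -0.992, 0.123, 0.39], [-1.0, -0.002, 0.016, -0.089], [-0.016, -0.123, -0.992, 1.21], [0.0, 0.0, 0.0, 1.0]]
side 363.1787385672132 363.1787385672132 313.98751928542833 199.76200490747112 [[-0.75, -0.505, 0.428, 0.232], [-0.662, 0.574, -0.482, 0.275], [-0.002, -0.645, -0.765, 0.576], [0.0, 0.0, 0.0, 1.0]]
```

View pics/top0.png

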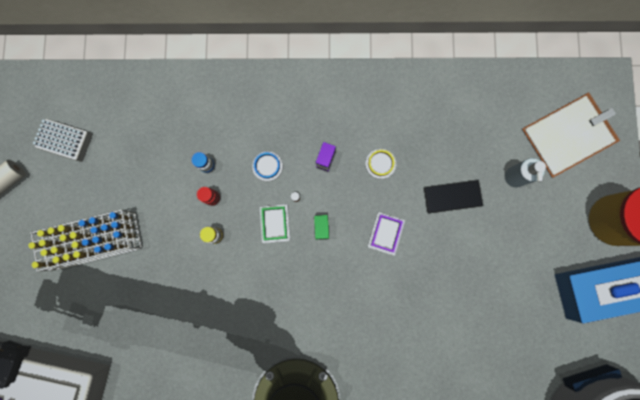

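View pics/side0.png

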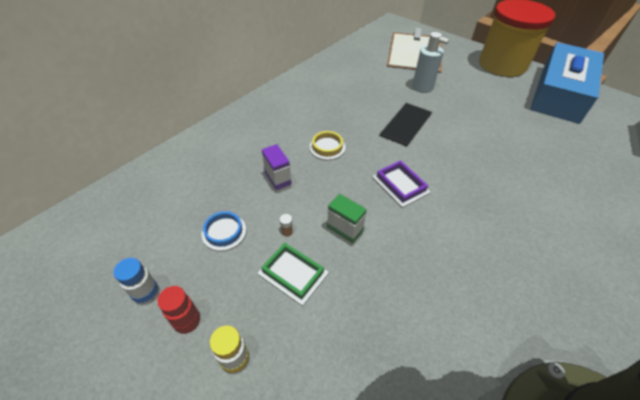

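The top view shows the jars in the left column: blue (202,161), red look-alike (207,195) and yellow (210,234). The packs are purple (326,156) and green (321,225). The holders are blue (267,166), yellow (381,163), purple (387,233) and green (274,224), with the vial at (295,197). The side view shows the same layout, with the blue jar at (130,270), red (178,308) and yellow (228,345).

The candidates for blue_jar are (202,161), which is blue, and (207,195), which is red. I take (202,161), because the red one is the look-alike.

```bash
cat > h.py <<'E'
from bench import ctrl
import cv2,numpy as np
HUE={"yellow":(22,38),"blue":(98,118),"purple":(125,150),"green":(45,85)}
def ray(im,u,v):
    d=np.array([(u-im["cx"])/im["fx"],(v-im["cy"])/im["fy"],1.]);P=np.asarray(im["pose"])
    return P[:3,3],P[:3,:3]@d
def plane(im,u,v,z):
    o,d=ray(im,u,v);return o+d*(z-o[2])/d[2]
def tri(a,ua,b,ub):
    (o,d),(p,e)=ray(a,*ua),ray(b,*ub)
    t=np.linalg.lstsq(np.c_[d,-e],p-o,rcond=None)[0]
    x,y=o+d*t[0],p+e*t[1];return (x+y)/2,np.linalg.norm(x-y)
def mask(bgr,c):
    h=cv2.cvtColor(bgr,cv2.COLOR_BGR2HSV);a,b=HUE[c]
    return cv2.inRange(h,(a,90,50),(b,255,255))
E
python3 - <<'E'
from h import *
for n,(x0,y0,x1,y1) in {"top":(180,130,410,260),"side":(100,120,450,380)}.items():
    bgr=cv2.imread(f"pics/{n}0.png")
    for c in HUE:
        m=mask(bgr,c)
        cs,_=cv2.findContours(m,cv2.RETR_EXTERNAL,cv2.CHAIN_APPROX_NONE)
        for k in cs:
            x,y,w,h=cv2.boundingRect(k)
            if cv2.contourArea(k)<25 or not(x0<x<x1 and y0<y<y1):continue
            M=cv2.moments(k);r=cv2.minAreaRect(k)
            print(n,c,"area",cv2.contourArea(k),"cen",round(M["m10"]/M["m00"],1),round(M["m01"]/M["m00"],1),"box",(x,y,w,h),"rect",np.round(r[0],1),np.round(r[1],1),round(r[2],1))
a=cv2.imread("pics/top0.png")[140:255,185:305];b=cv2.imread("pics/side0.png")[225:385,100:260]
cv2.imwrite("pics/crop0.png",np.hstack([cv2.resize(a,(417,400),interpolation=2),cv2.resize(b,(380,400),interpolation=2)]))
E
```

```text
top yellow area 177.0 cen 207.5 234.0 box (200, 227, 16, 15) rect [207.5 234. ] [14. 15.] 90.0
top yellow area 477.5 cen 381.0 162.3 box (369, 150, 25, 26) rect [381.  162.5] [25. 24.] 90.0
top blue area 492.5 cen 266.3 164.7 box (254, 152, 26, 26) rect [266.5 164.5] [25. 25.] 90.0
top blue area 180.0 cen 199.0 159.5 box (191, 152, 17, 16) rect [199.  159.5] [14.8 14.8] 45.0
top purple area 713.0 cen 386.5 233.0 box (371, 215, 32, 37) rect [386.5 233. ] [23.7 32.5] 16.7
top purple area 292.5 cen 325.4 154.4 box (316, 142, 20, 25) rect [325.5 154.4] [14.3 22.9] 20.6
top green area 292.5 cen 321.2 226.6 box (314, 215, 15, 24) rect [321.  226.5] [23. 14.] 90.0
top green area 670.5 cen 273.7 222.8 box (262, 207, 25, 33) rect [273.7 222.8] [31.7 22.9] 86.2
side yellow area 74.0 cen 237.9 366.6 box (223, 353, 25, 20) rect [237.7 364.8] [10.2 28.3] 58.0
side yellow area 739.5 cen 224.9 341.4 box (210, 325, 30, 33) rect [224.5 341. ] [32. 29.] 90.0
side yellow area 556.0 cen 327.2 142.7 box (313, 131, 30, 25) rect [327.5 143. ] [24. 29.] 90.0
side blue area 88.5 cen 147.7 295.3 box (133, 283, 24, 19) rect [146.5 294.6] [ 9.6 27.2] 55.7
side blue area 589.5 cen 128.2 270.8 box (113, 257, 30, 28) rect [127.9 271.3] [26.4 29.1] 63.4
side blue area 992.5 cen 222.0 227.7 box (203, 211, 38, 35) rect [221.5 228. ] [34. 37.] 90.0
side purple area 25.5 cen 282.0 184.9 box (275, 181, 15, 8) rect [282.5 184.9] [ 2.9 14.9] 70.3
side purple area 1027.5 cen 401.9 179.9 box (378, 161, 50, 40) rect [401.8 179.3] [45.3 27.6] 45.0
side purple area 376.5 cen 275.0 156.5 box (262, 144, 27, 26) rect [275.  156.2] [26.3 17.5] 56.3
side green area 1684.5 cen 292.5 269.2 box (262, 243, 61, 54) rect [292.3 268.3] [51.3 36.7] 35.0
side green area 523.0 cen 346.9 208.1 box (329, 195, 37, 28) rect [346.7 207.7] [34.1 17.7] 31.0
```

View pics/crop0.png

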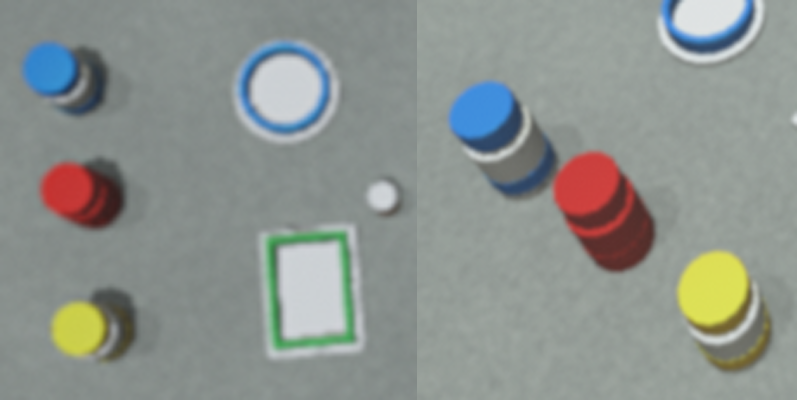

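The crop confirms it: the blue-capped jar with the white body is at top (199,160) / side (128,271). The red one beside it is red all over and stays put.

```bash
cat > m.py <<'E'
from h import *
N=["top","side"]
I={n:ctrl.get_image(n) for n in N}
# seeds near expected pixels (top, side)
S={"yellow_jar":((207,234),(225,338),.086),"blue_jar":((199,160),(128,268),.086),"purple_pack":((325,154),(275,154),.080),"green_pack":((321,226),(347,206),.080),
"yellow_holder":((381,163),(327,142),.024),"blue_holder":((266,165),(222,228),.024),"purple_holder":((387,233),(402,180),.024),"green_holder":((274,223),(292,269),.024)}
def cen(im,c,seed,face):
    bgr=im["color"];m=mask(bgr,c);cs,_=cv2.findContours(m,cv2.RETR_EXTERNAL,cv2.CHAIN_APPROX_NONE)
    k=min((k for k in cs if cv2.contourArea(k)>60),key=lambda k:np.hypot(*(np.mean(k[:,0],0)-seed)))
    f=np.zeros_like(m);cv2.drawContours(f,[k],-1,255,-1)
    if face:
        V=bgr.max(2);t,_=cv2.threshold(V[f>0].reshape(-1,1),0,255,cv2.THRESH_OTSU)
        lo=np.median(V[(f>0)&(V<=t)]);hi=np.median(V[(f>0)&(V>t)])
        if hi-lo>40: f=((f>0)&(V>(lo+hi)/2)).astype(np.uint8)*255
        cs,_=cv2.findContours(f,cv2.RETR_EXTERNAL,cv2.CHAIN_APPROX_NONE);k=max(cs,key=cv2.contourArea)
    M=cv2.moments(k);return (M["m10"]/M["m00"],M["m01"]/M["m00"]),k
for o,(a,b,z) in S.items():
    c=o.split("_")[0];f="holder" not in o
    ua,ka=cen(I["top"],c,a,f);ub,kb=cen(I["side"],c,b,f)
    p,g=tri(I["top"],ua,I["side"],ub)
    out=[np.round(1e3*p,1),"gap",round(1e3*g,1),"top-plane",np.round(1e3*plane(I["top"],*ua,z)[:2],1),"side-plane",np.round(1e3*plane(I["side"],*ub,z)[:2],1)]
    for n,k in(("top",ka),("side",kb)):
        W=np.array([plane(I[n],*q[0],z)[:2] for q in k],np.float32)
        r=cv2.minAreaRect(W*1000);w,h=r[1];ang=r[2]+(90 if h>w else 0)
        out+=[n,"size",np.round(sorted(r[1]),0),"ang",round((ang+90)%180-90,1)]
    print(o,*out)
E
python3 m.py
```

```text
yellow_jar [435.9 227.4  84. ] gap 0.7 top-plane [435.6 226.6] side-plane [435.3 227.8] top size [35. 36.] ang -44.0 side size [37. 39.] ang -40.9
blue_jar [632.4 256.6  83.9] gap 1.2 top-plane [631.7 255.4] side-plane [631.1 257.2] top size [34. 37.] ang 2.4 side size [38. 39.] ang 41.4
purple_pack [647.9 -76.2  77.3] gap 0.5 top-plane [647.  -76.4] side-plane [645.8 -74.1] top size [33. 57.] ang -19.9 side size [34. 58.] ang -20.1
green_pack [456.5 -66.6  76.8] gap 0.8 top-plane [456.  -66.9] side-plane [455.5 -64.3] top size [36. 59.] ang 0.4 side size [33. 58.] ang 3.2
yellow_holder [ 638.1 -229.8   15.4] gap 0.4 top-plane [ 636.1 -228.9] side-plane [ 632. -222.] top size [66. 70.] ang -0.5 side size [67. 83.] ang -48.7
blue_holder [631.3  87.8  15. ] gap 1.2 top-plane [629.  86.] side-plane [625.4  91.2] top size [69. 70.] ang 0.9 side size [69. 80.] ang -41.1
purple_holder [ 442.9 -242.7   15.6] gap 0.2 top-plane [ 442.6 -241.6] side-plane [ 439.6 -235. ] top size [63. 87.] ang -17.2 side size [70. 93.] ang -17.4
green_holder [469.7  64.   15.5] gap 0.1 top-plane [469.1  62.9] side-plane [466.2  67.2] top size [62. 86.] ang 5.0 side size [65. 89.] ang 5.1
```

Emit:
send_rows(
  motion=[
    {"claw": 1, "slide": [-352, -306, 0], "delta_rot": [0, 0, -0.294]},
    {"claw": 1, "slide": [-352, -306, 0], "delta_rot": [0, 0, -0.294]},
    {"claw": 1, "slide": [-352, -306, 0], "delta_rot": [0, 0, -0.294]},
    {"claw": 1, "slide": [-352, -306, 0], "delta_rot": [0, 0, -0.294]},
    {"claw": 1, "slide": [-352, -306, 0], "delta_rot": [0, 0, -0.294]},
  ],
)

```text
time: 0.7
position: [0.3222, 0.4086, 0.2445]
tool_rot: [-0.0, 3.141, 0.0]
ft_force: [0.7, 0.0, -0.9]
grip_width: 0.995
grip_force: 0.0
```

Emit:
send_rows(
  motion=[
    {"claw": 1, "slide": [-114, -181.5, 0], "delta_rot": [0, 0, 0]},
    {"claw": 1, "slide": [-114, -181.5, 0], "delta_rot": [0, 0, 0]},
    {"claw": 1, "slide": [-114, -181.5, 0], "delta_rot": [0, 0, 0]},
    {"claw": 1, "slide": [-114, -181.5, 0], "delta_rot": [0, 0, 0]},
    {"claw": 1, "slide": [-114, -181.5, 0], "delta_rot": [0, 0, 0]},
  ],
)

```text
time: 1.2
position: [0.4383, 0.223, 0.2448]
tool_rot: [0.013, 3.14, -0.002]
ft_force: [-0.4, 0.7, 1.1]
grip_width: 0.999
grip_force: 0.0
```

Run:
```python
from h import *
print(ctrl.get_state()["position"])
i=ctrl.get_image("wrist");cv2.imwrite("pics/w1.png",i["color"]);print(i["fx"],i["cx"],i["cy"],np.round(i["pose"],3).tolist())
```

```text
[0.43831694 0.22303399 0.24482229]
309.70691628693146 316.6810076389549 199.18084559770756 [[0.009, 0.966, 0.258, 0.368], [1.0, -0.008, -0.004, 0.225], [-0.002, 0.258, -0.966, 0.385], [0.0, 0.0, 0.0, 1.0]]
```

View pics/w1.png

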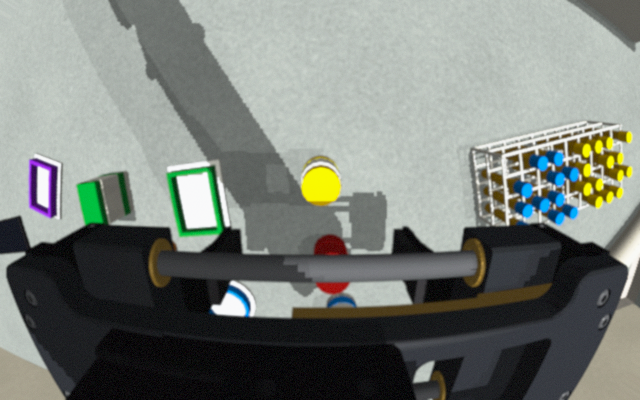

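The wrist view has the yellow cap at (321,185), which casts to about (434,228) mm and agrees with (436,227). Descending.

Emit:
send_rows(
  motion=[
    {"claw": 1, "slide": [0, 0, 50], "delta_rot": [0, 0, 0]},
    {"claw": 1, "slide": [0, 0, 95], "delta_rot": [0, 0, 0]},
    {"claw": 1, "slide": [0, 0, 135], "delta_rot": [0, 0, 0]},
    {"claw": 1, "slide": [0, 0, 165], "delta_rot": [0, 0, 0]},
    {"claw": 1, "slide": [0, 0, 180], "delta_rot": [0, 0, 0]},
  ],
)

```text
time: 1.75
position: [0.4325, 0.2296, 0.0614]
tool_rot: [0.004, -3.137, 0.003]
ft_force: [0.8, 1.4, -1.4]
grip_width: 0.998
grip_force: 0.0
```

Emit:
send_rows(
  motion=[
    {"claw": 1, "slide": [0, 0, 14], "delta_rot": [0, 0, 0]},
    {"claw": 1, "slide": [0, 0, 14], "delta_rot": [0, 0, 0]},
    {"claw": 1, "slide": [0, 0, 14], "delta_rot": [0, 0, 0]},
  ],
)

```text
time: 2.05
position: [0.4348, 0.2301, 0.0507]
tool_rot: [0.003, -3.141, -0.0]
ft_force: [0.3, -0.4, 0.3]
grip_width: 0.999
grip_force: 0.0
```

Emit:
send_rows(
  grip_force=20,
  motion=[
    {"claw": -0.1, "slide": [0, 0, 0], "delta_rot": [0, 0, 0]},
    {"claw": -0.1, "slide": [0, 0, 0], "delta_rot": [0, 0, 0]},
    {"claw": -0.3, "slide": [0, 0, 0], "delta_rot": [0, 0, 0]},
    {"claw": -0.5, "slide": [0, 0, 0], "delta_rot": [0, 0, 0]},
    {"claw": -1, "slide": [0, 0, 0], "delta_rot": [0, 0, 0]},
  ],
)

```text
time: 2.55
position: [0.4355, 0.2291, 0.0508]
tool_rot: [-0.0, 3.141, 0.001]
ft_force: [-0.6, 1.5, 1.1]
grip_width: 0.63
grip_force: 0.0
```

Emit:
send_rows(
  motion=[
    {"claw": -1, "slide": [0, 0, 0], "delta_rot": [0, 0, 0]},
    {"claw": -1, "slide": [0, 0, 0], "delta_rot": [0, 0, 0]},
    {"claw": -1, "slide": [0, 0, 0], "delta_rot": [0, 0, 0]},
  ],
)

```text
time: 2.85
position: [0.4354, 0.2288, 0.0506]
tool_rot: [0.0, -3.142, 0.0]
ft_force: [0.1, -1.8, 1.5]
grip_width: 0.505
grip_force: 20.0
```

Emit:
send_rows(
  motion=[
    {"claw": -1, "slide": [0, 0, -15], "delta_rot": [0, 0, 0]},
    {"claw": -1, "slide": [0, 0, -45], "delta_rot": [0, 0, 0]},
    {"claw": -1, "slide": [0, 0, -80], "delta_rot": [0, 0, 0]},
    {"claw": -1, "slide": [-5, -12, -115], "delta_rot": [0, 0, 0]},
    {"claw": -1, "slide": [-15, -35, -140], "delta_rot": [0, 0, 0]},
  ],
)

```text
time: 3.35
position: [0.4502, 0.1959, 0.1926]
tool_rot: [-0.007, 3.14, 0.003]
ft_force: [0.5, -0.8, -1.2]
grip_width: 0.501
grip_force: 20.0
```

Emit:
send_rows(
  motion=[
    {"claw": -1, "slide": [-16, -37, -10], "delta_rot": [0, 0, 0]},
    {"claw": -1, "slide": [-33, -75, -10], "delta_rot": [0, 0, 0]},
    {"claw": -1, "slide": [-50, -113, -10], "delta_rot": [0, 0, 0]},
    {"claw": -1, "slide": [-66, -151, -10], "delta_rot": [0, 0, 0]},
    {"claw": -1, "slide": [-83, -189, -10], "delta_rot": [0, 0, 0]},
  ],
)

```text
time: 3.85
position: [0.5336, 0.0037, 0.2003]
tool_rot: [0.001, -3.141, -0.001]
ft_force: [1.1, -0.0, -1.6]
grip_width: 0.497
grip_force: 20.0
```

Emit:
send_rows(
  motion=[
    {"claw": -1, "slide": [-16, -37, 0], "delta_rot": [0, 0, 0]},
    {"claw": -1, "slide": [-33, -75, 0], "delta_rot": [0, 0, 0]},
    {"claw": -1, "slide": [-50, -113, 0], "delta_rot": [0, 0, 0]},
    {"claw": -1, "slide": [-66, -151, 0], "delta_rot": [0, 0, 0]},
    {"claw": -1, "slide": [-83, -189, 0], "delta_rot": [0, 0, 0]},
  ],
)

```text
time: 4.35
position: [0.6168, -0.185, 0.1999]
tool_rot: [0.001, -3.141, -0.001]
ft_force: [0.2, -0.2, -1.0]
grip_width: 0.499
grip_force: 20.0
```

Emit:
send_rows(
  motion=[
    {"claw": -1, "slide": [-14, -30, 0], "delta_rot": [0, 0, 0]},
    {"claw": -1, "slide": [-20, -45, 0], "delta_rot": [0, 0, 0]},
    {"claw": -1, "slide": [-20, -45, 0], "delta_rot": [0, 0, 0]},
    {"claw": -1, "slide": [-20, -45, 0], "delta_rot": [0, 0, 0]},
    {"claw": -1, "slide": [-20, -45, 0], "delta_rot": [0, 0, 0]},
  ],
)

```text
time: 4.85
position: [0.6366, -0.2263, 0.2004]
tool_rot: [0.004, -3.141, -0.003]
ft_force: [0.2, 0.8, -2.9]
grip_width: 0.501
grip_force: 20.0
```

Emit:
send_rows(
  motion=[
    {"claw": -1, "slide": [0, 0, 20], "delta_rot": [0, 0, 0]},
    {"claw": -1, "slide": [0, 0, 55], "delta_rot": [0, 0, 0]},
    {"claw": -1, "slide": [0, 0, 90], "delta_rot": [0, 0, 0]},
    {"claw": -1, "slide": [0, 0, 110], "delta_rot": [0, 0, 0]},
    {"claw": -1, "slide": [0, 0, 115], "delta_rot": [0, 0, 0]},
  ],
)

```text
time: 5.35
position: [0.6349, -0.2256, 0.0827]
tool_rot: [0.004, -3.137, -0.005]
ft_force: [0.5, 1.2, -1.1]
grip_width: 0.501
grip_force: 20.0
```

Emit:
send_rows(
  motion=[
    {"claw": -1, "slide": [0, 0, 0], "delta_rot": [0, 0, 0]},
    {"claw": -1, "slide": [0, 0, 0], "delta_rot": [0, 0, 0]},
    {"claw": -1, "slide": [0, 0, 0], "delta_rot": [0, 0, 0]},
  ],
)

```text
time: 5.65
position: [0.6377, -0.229, 0.0876]
tool_rot: [-0.001, 3.138, -0.001]
ft_force: [-0.3, -0.4, -1.0]
grip_width: 0.502
grip_force: 20.0
```

Run:
```python
from h import *
print(ctrl.get_state()["position"])
i=ctrl.get_image("wrist");j=ctrl.get_image("side")
cv2.imwrite("pics/w2.png",np.hstack([i["color"][100:300,200:440],cv2.resize(j["color"][60:210,260:440],(240,200))]))
```

```text
[ 0.63766512 -0.22904633  0.08761728]
```

View pics/w2.png

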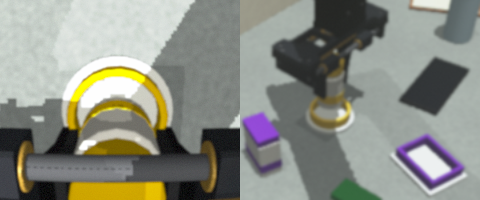

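The jar hangs over the ring (crop centre about (117,110)) and is laterally centred. Lowering it.

Emit:
send_rows(
  motion=[
    {"claw": -1, "slide": [0, 0, 8], "delta_rot": [0, 0, 0]},
    {"claw": -1, "slide": [0, 0, 16], "delta_rot": [0, 0, 0]},
    {"claw": -1, "slide": [0, 0, 22], "delta_rot": [0, 0, 0]},
    {"claw": -1, "slide": [0, 0, 26], "delta_rot": [0, 0, 0]},
    {"claw": -1, "slide": [0, 0, 26], "delta_rot": [0, 0, 0]},
  ],
)

```text
time: 6.25
position: [0.6359, -0.2286, 0.0583]
tool_rot: [0.0, -3.14, -0.001]
ft_force: [-0.8, 0.4, -1.3]
grip_width: 0.5
grip_force: 20.0
```

Emit:
send_rows(
  motion=[
    {"claw": -1, "slide": [0, 0, 2], "delta_rot": [0, 0, 0]},
    {"claw": -1, "slide": [0, 0, 2], "delta_rot": [0, 0, 0]},
    {"claw": -1, "slide": [0, 0, 2], "delta_rot": [0, 0, 0]},
  ],
)

```text
time: 6.55
position: [0.6366, -0.2289, 0.0578]
tool_rot: [-0.0, 3.141, -0.0]
ft_force: [-0.4, 0.8, -1.4]
grip_width: 0.498
grip_force: 20.0
```

Not yet in contact, so I lower it 1.5 mm more, then release slowly.

Emit:
send_rows(
  motion=[
    {"claw": -1, "slide": [0, 0, 1], "delta_rot": [0, 0, 0]},
    {"claw": -1, "slide": [0, 0, 1.5], "delta_rot": [0, 0, 0]},
    {"claw": -1, "slide": [0, 0, 1.5], "delta_rot": [0, 0, 0]},
    {"claw": -1, "slide": [0, 0, 1.5], "delta_rot": [0, 0, 0]},
  ],
)

```text
time: 6.95
position: [0.6368, -0.229, 0.0567]
tool_rot: [-0.0, 3.141, 0.0]
ft_force: [-0.7, 0.6, 3.9]
grip_width: 0.502
grip_force: 20.0
```

Emit:
send_rows(
  motion=[
    {"claw": 0.1, "slide": [0, 0, 0], "delta_rot": [0, 0, 0]},
    {"claw": 0.2, "slide": [0, 0, 0], "delta_rot": [0, 0, 0]},
    {"claw": 0.6, "slide": [0, 0, 0], "delta_rot": [0, 0, 0]},
    {"claw": 1, "slide": [0, 0, 0], "delta_rot": [0, 0, 0]},
    {"claw": 1, "slide": [0, 0, 0], "delta_rot": [0, 0, 0]},
  ],
)

```text
time: 7.45
position: [0.6365, -0.2289, 0.0559]
tool_rot: [0.0, -3.141, -0.0]
ft_force: [-0.3, 0.4, 0.4]
grip_width: 0.784
grip_force: 0.0
```

Emit:
send_rows(
  motion=[
    {"claw": 1, "slide": [0, 0, 0], "delta_rot": [0, 0, 0]},
    {"claw": 1, "slide": [0, 0, -30], "delta_rot": [0, 0, 0]},
    {"claw": 1, "slide": [0, 0, -70], "delta_rot": [0, 0, 0]},
    {"claw": 1, "slide": [0, 0, -110], "delta_rot": [0, 0, 0]},
    {"claw": 1, "slide": [0, 0, -145], "delta_rot": [0, 0, 0]},
  ],
)

```text
time: 7.95
position: [0.6366, -0.2291, 0.2033]
tool_rot: [-0.0, 3.14, -0.001]
ft_force: [0.7, -0.1, -1.3]
grip_width: 1.0
grip_force: 0.0
```

Emit:
send_rows(
  motion=[
    {"claw": 1, "slide": [1, 45, 0], "delta_rot": [0, 0, 0]},
    {"claw": 1, "slide": [2, 90, 0], "delta_rot": [0, 0, 0]},
    {"claw": 1, "slide": [3, 135, 0], "delta_rot": [0, 0, 0]},
    {"claw": 1, "slide": [4, 180, 0], "delta_rot": [0, 0, 0]},
    {"claw": 1, "slide": [5, 225, 0], "delta_rot": [0, 0, 0]},
  ],
)

```text
time: 8.45
position: [0.6312, -0.0022, 0.2013]
tool_rot: [-0.0, 3.141, 0.0]
ft_force: [0.0, -0.4, -0.0]
grip_width: 1.0
grip_force: 0.0
```

Emit:
send_rows(
  motion=[
    {"claw": 1, "slide": [0, 45, 0], "delta_rot": [0, 0, 0]},
    {"claw": 1, "slide": [0, 90, 0], "delta_rot": [0, 0, 0]},
    {"claw": 1, "slide": [0, 135, 0], "delta_rot": [0, 0, 0]},
    {"claw": 1, "slide": [0, 180, 0], "delta_rot": [0, 0, 0]},
    {"claw": 1, "slide": [0, 220, 0], "delta_rot": [0, 0, 0]},
  ],
)

```text
time: 8.95
position: [0.6309, 0.2189, 0.2012]
tool_rot: [-0.002, 3.141, 0.001]
ft_force: [0.1, 0.3, -0.0]
grip_width: 1.001
grip_force: 0.0
```

Emit:
send_rows(
  motion=[
    {"claw": 1, "slide": [0, 30, 0], "delta_rot": [0, 0, 0]},
    {"claw": 1, "slide": [0, 40, 0], "delta_rot": [0, 0, 0]},
    {"claw": 1, "slide": [0, 40, 0], "delta_rot": [0, 0, 0]},
    {"claw": 1, "slide": [0, 40, 0], "delta_rot": [0, 0, 0]},
    {"claw": 1, "slide": [0, 40, 0], "delta_rot": [0, 0, 0]},
  ],
)

```text
time: 9.45
position: [0.6322, 0.2528, 0.2014]
tool_rot: [0.006, 3.141, -0.002]
ft_force: [0.5, -1.1, -0.3]
grip_width: 1.0
grip_force: 0.0
```

Commanded position is about (631.6, 256, 201). I descend 150 mm and grip.

Emit:
send_rows(
  motion=[
    {"claw": 1, "slide": [0, 0, 35], "delta_rot": [0, 0, 0]},
    {"claw": 1, "slide": [0, 0, 75], "delta_rot": [0, 0, 0]},
    {"claw": 1, "slide": [0, 0, 115], "delta_rot": [0, 0, 0]},
    {"claw": 1, "slide": [0, 0, 140], "delta_rot": [0, 0, 0]},
    {"claw": 1, "slide": [0, 0, 150], "delta_rot": [0, 0, 0]},
  ],
)

```text
time: 9.95
position: [0.6299, 0.2531, 0.048]
tool_rot: [-0.004, -3.137, 0.004]
ft_force: [0.0, 0.0, 0.5]
grip_width: 1.001
grip_force: 0.0
```

Emit:
send_rows(
  motion=[
    {"claw": 1, "slide": [0, 0, 0], "delta_rot": [0, 0, 0]},
    {"claw": 1, "slide": [0, 0, 0], "delta_rot": [0, 0, 0]},
    {"claw": 0.1, "slide": [0, 0, 0], "delta_rot": [0, 0, 0]},
    {"claw": 0.1, "slide": [0, 0, 0], "delta_rot": [0, 0, 0]},
    {"claw": 0, "slide": [0, 0, 0], "delta_rot": [0, 0, 0]},
  ],
)

```text
time: 10.45
position: [0.632, 0.2564, 0.0523]
tool_rot: [-0.001, 3.14, 0.002]
ft_force: [-0.1, 0.5, 0.4]
grip_width: 0.81
grip_force: 0.0
```

Emit:
send_rows(
  motion=[
    {"claw": -1, "slide": [0, 0, 0], "delta_rot": [0, 0, 0]},
    {"claw": -1, "slide": [0, 0, 0], "delta_rot": [0, 0, 0]},
    {"claw": -1, "slide": [0, 0, 0], "delta_rot": [0, 0, 0]},
    {"claw": -1, "slide": [0, 0, 0], "delta_rot": [0, 0, 0]},
    {"claw": -1, "slide": [0, 0, 0], "delta_rot": [0, 0, 0]},
  ],
)

```text
time: 10.95
position: [0.6314, 0.2562, 0.0511]
tool_rot: [-0.0, 3.142, 0.0]
ft_force: [-0.4, 0.5, 0.8]
grip_width: 0.498
grip_force: 20.0
```

Emit:
send_rows(
  motion=[
    {"claw": -1, "slide": [0, 0, -15], "delta_rot": [0, 0, 0]},
    {"claw": -1, "slide": [0, 0, -45], "delta_rot": [0, 0, 0]},
    {"claw": -1, "slide": [0, 0, -75], "delta_rot": [0, 0, 0]},
    {"claw": -1, "slide": [0, -20, -95], "delta_rot": [0, 0, 0]},
    {"claw": -1, "slide": [0, -50, -100], "delta_rot": [0, 0, 0]},
  ],
)

```text
time: 11.45
position: [0.6327, 0.209, 0.1553]
tool_rot: [-0.007, 3.136, 0.006]
ft_force: [-0.1, -0.9, -1.7]
grip_width: 0.501
grip_force: 20.0
```

Emit:
send_rows(
  motion=[
    {"claw": -1, "slide": [1, -35, 0], "delta_rot": [0, 0, 0]},
    {"claw": -1, "slide": [2, -70, 0], "delta_rot": [0, 0, 0]},
    {"claw": -1, "slide": [2, -100, 0], "delta_rot": [0, 0, 0]},
    {"claw": -1, "slide": [2, -115, 0], "delta_rot": [0, 0, 0]},
    {"claw": -1, "slide": [2, -119.5, 0], "delta_rot": [0, 0, 0]},
  ],
)

```text
time: 11.95
position: [0.6297, 0.0843, 0.1519]
tool_rot: [0.005, 3.141, -0.0]
ft_force: [-0.6, -0.1, -2.0]
grip_width: 0.502
grip_force: 20.0
```

Emit:
send_rows(
  motion=[
    {"claw": -1, "slide": [0, 0, 15], "delta_rot": [0, 0, 0]},
    {"claw": -1, "slide": [0, 0, 35], "delta_rot": [0, 0, 0]},
    {"claw": -1, "slide": [0, 0, 55], "delta_rot": [0, 0, 0]},
    {"claw": -1, "slide": [0, 0, 65], "delta_rot": [0, 0, 0]},
    {"claw": -1, "slide": [0, 0, 65], "delta_rot": [0, 0, 0]},
  ],
)

```text
time: 12.45
position: [0.6277, 0.0885, 0.0834]
tool_rot: [0.004, -3.137, 0.001]
ft_force: [-0.4, -0.1, -1.7]
grip_width: 0.498
grip_force: 20.0
```

Run:
```python
from h import *
print(ctrl.get_state()["position"])
i=ctrl.get_image("wrist");j=ctrl.get_image("side")
cv2.imwrite("pics/w3.png",np.hstack([i["color"][100:300,200:440],cv2.resize(j["color"][80:280,160:400],(240,200))]))
```

```text
[0.62773157 0.08853384 0.08339524]
```

View pics/w3.png

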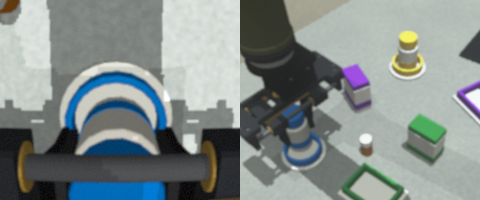

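The blue jar hangs centred over its ring (crop (118,110)), and the yellow jar stands in its holder (crop (407,55)). Lowering the blue jar.

Emit:
send_rows(
  motion=[
    {"claw": -1, "slide": [0, 0, 8], "delta_rot": [0, 0, 0]},
    {"claw": -1, "slide": [0, 0, 16], "delta_rot": [0, 0, 0]},
    {"claw": -1, "slide": [0, 0, 22], "delta_rot": [0, 0, 0]},
    {"claw": -1, "slide": [0, 0, 26], "delta_rot": [0, 0, 0]},
    {"claw": -1, "slide": [0, 0, 26], "delta_rot": [0, 0, 0]},
  ],
)

```text
time: 13.05
position: [0.6289, 0.0865, 0.0592]
tool_rot: [0.0, -3.14, 0.0]
ft_force: [-0.0, 0.1, -2.0]
grip_width: 0.498
grip_force: 20.0
```

Emit:
send_rows(
  motion=[
    {"claw": -1, "slide": [0, 0, 1.5], "delta_rot": [0, 0, 0]},
    {"claw": -1, "slide": [0, 0, 3], "delta_rot": [0, 0, 0]},
    {"claw": -1, "slide": [0, 0, 3], "delta_rot": [0, 0, 0]},
    {"claw": -1, "slide": [0, 0, 3], "delta_rot": [0, 0, 0]},
  ],
)

```text
time: 13.45
position: [0.6295, 0.0866, 0.0572]
tool_rot: [-0.0, 3.141, 0.0]
ft_force: [0.1, 0.2, -1.7]
grip_width: 0.501
grip_force: 20.0
```

Emit:
send_rows(
  motion=[
    {"claw": -1, "slide": [0, 0, 1], "delta_rot": [0, 0, 0]},
    {"claw": -1, "slide": [0, 0, 1.5], "delta_rot": [0, 0, 0]},
    {"claw": -1, "slide": [0, 0, 1.5], "delta_rot": [0, 0, 0]},
  ],
)

```text
time: 13.75
position: [0.6297, 0.0866, 0.057]
tool_rot: [-0.0, 3.141, 0.001]
ft_force: [-2.4, -0.4, 5.6]
grip_width: 0.499
grip_force: 20.0
```

Emit:
send_rows(
  motion=[
    {"claw": 0.1, "slide": [0, 0, 0], "delta_rot": [0, 0, 0]},
    {"claw": 0.2, "slide": [0, 0, 0], "delta_rot": [0, 0, 0]},
    {"claw": 0.6, "slide": [0, 0, 0], "delta_rot": [0, 0, 0]},
    {"claw": 1, "slide": [0, 0, 0], "delta_rot": [0, 0, 0]},
    {"claw": 1, "slide": [0, 0, 0], "delta_rot": [0, 0, 0]},
  ],
)

```text
time: 14.25
position: [0.6294, 0.0866, 0.0555]
tool_rot: [0.0, -3.142, 0.0]
ft_force: [-0.7, 1.0, 0.2]
grip_width: 0.786
grip_force: 0.0
```

Emit:
send_rows(
  motion=[
    {"claw": 1, "slide": [0, 0, 0], "delta_rot": [0, 0, 0]},
    {"claw": 1, "slide": [0, 0, -30], "delta_rot": [0, 0, 0]},
    {"claw": 1, "slide": [0, 0, -70], "delta_rot": [0, 0, 0]},
    {"claw": 1, "slide": [0, 0, -110], "delta_rot": [0, 0, 0]},
    {"claw": 1, "slide": [0, 0, -145], "delta_rot": [0, 0, 0]},
  ],
)

```text
time: 14.75
position: [0.6297, 0.0865, 0.2027]
tool_rot: [-0.0, 3.14, 0.001]
ft_force: [1.5, 0.8, -0.2]
grip_width: 0.997
grip_force: 0.0
```

Emit:
send_rows(
  motion=[
    {"claw": 1, "slide": [-4, -40, 0], "delta_rot": [0, 0, 0.09]},
    {"claw": 1, "slide": [-9, -80, 0], "delta_rot": [0, 0, 0.18]},
    {"claw": 1, "slide": [-13, -120, 0], "delta_rot": [0, 0, 0.27]},
    {"claw": 1, "slide": [-17.5, -150, 0], "delta_rot": [0, 0, 0.349]},
    {"claw": 1, "slide": [-17.5, -162.5, 0], "delta_rot": [0, 0, 0.349]},
  ],
)

```text
time: 15.25
position: [0.6467, -0.0805, 0.2008]
tool_rot: [0.553, 3.092, -0.003]
ft_force: [-0.0, -1.1, 0.1]
grip_width: 0.998
grip_force: 0.0
```

Emit:
send_rows(
  motion=[
    {"claw": 1, "slide": [0, 0, 0], "delta_rot": [0, 0, 0]},
    {"claw": 1, "slide": [0, 0, 0], "delta_rot": [0, 0, 0]},
    {"claw": 1, "slide": [0, 0, 0], "delta_rot": [0, 0, 0]},
  ],
)

```text
time: 15.55
position: [0.6471, -0.0728, 0.2003]
tool_rot: [-0.538, -3.095, -0.003]
ft_force: [0.7, 0.5, 0.4]
grip_width: 0.997
grip_force: 0.0
```

```bash
cat > wr.py <<'E'
from h import *
import sys
def wplane(im,uv,z):
    uv=np.asarray(uv,float).reshape(-1,2);K=np.array([[im["fx"],0,im["cx"]],[0,im["fy"],im["cy"]],[0,0,1]])
    n=cv2.fisheye.undistortPoints(uv[:,None],K,np.zeros(4))[:,0]
    P=np.asarray(im["pose"]);d=np.c_[n,np.ones(len(n))]@P[:3,:3].T
    return P[:3,3]+d*((z-P[2,3])/d[:,2])[:,None]
if __name__=="__main__":
    print(np.round(ctrl.get_state()["position"],4));im=ctrl.get_image("wrist");cv2.imwrite(sys.argv[3],im["color"])
    m=mask(im["color"],sys.argv[1])
    for k in cv2.findContours(m,cv2.RETR_EXTERNAL,cv2.CHAIN_APPROX_NONE)[0]:
        if cv2.contourArea(k)<300: continue
        W=(wplane(im,k[:,0],float(sys.argv[2]))[:,:2]*1000).astype(np.float32)
        r=cv2.minAreaRect(W);a=r[2]+(90 if r[1][1]>r[1][0] else 0)
        print("px",k[:,0].mean(0).round(),"c",np.round(r[0],1),"size",np.round(r[1],1),"ang",round((a+90)%180-90,1))
E
python3 wr.py purple 0.080 pics/w4.png
```

```text
[ 0.6471 -0.0728  0.2003]
px [313. 199.] c [645.6 -74.8] size [35.3 60.4] ang -20.9
px [125.  75.] c [ 467.7 -203.8] size [59.8 73.6] ang -17.4
```

View pics/w4.png

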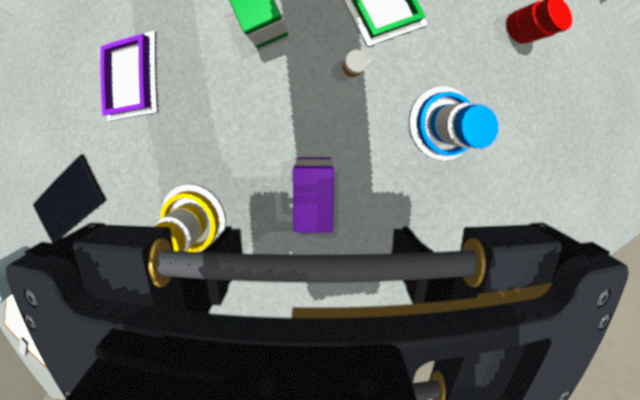

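The purple lid is centred between the fingers at (313,199), which gives (646,-75) mm at -20.9°. Its 35x60 mm size matches the lid at z=0.08, and both placed jars look fine. Descending and gripping.

Emit:
send_rows(
  motion=[
    {"claw": 1, "slide": [0, 0, 35], "delta_rot": [0, 0, 0]},
    {"claw": 1, "slide": [0, 0, 75], "delta_rot": [0, 0, 0]},
    {"claw": 1, "slide": [0, 0, 115], "delta_rot": [0, 0, 0]},
    {"claw": 1, "slide": [0, 0, 140], "delta_rot": [0, 0, 0]},
    {"claw": 1, "slide": [0, 0, 152], "delta_rot": [0, 0, 0]},
  ],
)

```text
time: 16.1
position: [0.6453, -0.0736, 0.0455]
tool_rot: [-0.54, -3.09, -0.0]
ft_force: [-0.6, 0.5, 1.3]
grip_width: 0.999
grip_force: 0.0
```

Emit:
send_rows(
  motion=[
    {"claw": 1, "slide": [0, 0, 0], "delta_rot": [0, 0, 0]},
    {"claw": 1, "slide": [0, 0, 0], "delta_rot": [0, 0, 0]},
    {"claw": 0, "slide": [0, 0, 0], "delta_rot": [0, 0, 0]},
    {"claw": 0, "slide": [0, 0, 0], "delta_rot": [0, 0, 0]},
    {"claw": 0, "slide": [0, 0, 0], "delta_rot": [0, 0, 0]},
  ],
)

```text
time: 16.6
position: [0.6476, -0.076, 0.0497]
tool_rot: [0.545, 3.092, 0.001]
ft_force: [0.5, -0.8, -0.7]
grip_width: 0.814
grip_force: 0.0
```

Emit:
send_rows(
  grip_force=25,
  motion=[
    {"claw": -1, "slide": [0, 0, 0], "delta_rot": [0, 0, 0]},
    {"claw": -1, "slide": [0, 0, 0], "delta_rot": [0, 0, 0]},
    {"claw": -1, "slide": [0, 0, 0], "delta_rot": [0, 0, 0]},
    {"claw": -1, "slide": [0, 0, 0], "delta_rot": [0, 0, 0]},
    {"claw": -1, "slide": [0, 0, 0], "delta_rot": [0, 0, 0]},
  ],
)

```text
time: 17.1
position: [0.6469, -0.0759, 0.0485]
tool_rot: [-0.545, -3.094, -0.0]
ft_force: [-0.6, -0.1, 0.2]
grip_width: 0.413
grip_force: 25.0
```

Emit:
send_rows(
  motion=[
    {"claw": -1, "slide": [0, 0, -15], "delta_rot": [0, 0, 0]},
    {"claw": -1, "slide": [0, 0, -45], "delta_rot": [0, 0, 0]},
    {"claw": -1, "slide": [0, 0, -80], "delta_rot": [0, 0, 0]},
    {"claw": -1, "slide": [0, 0, -110], "delta_rot": [0, 0, 0]},
    {"claw": -1, "slide": [10, -17, -130], "delta_rot": [0, 0, 0]},
  ],
)

```text
time: 17.6
position: [0.6341, -0.086, 0.1819]
tool_rot: [0.538, 3.091, 0.003]
ft_force: [0.3, 0.7, -1.8]
grip_width: 0.411
grip_force: 25.0
```

Emit:
send_rows(
  motion=[
    {"claw": -1, "slide": [18, -30, 0], "delta_rot": [0, 0, 0]},
    {"claw": -1, "slide": [38, -63, 0], "delta_rot": [0, 0, 0]},
    {"claw": -1, "slide": [58, -97, 0], "delta_rot": [0, 0, 0]},
    {"claw": -1, "slide": [78, -130, 0], "delta_rot": [0, 0, 0]},
    {"claw": -1, "slide": [98, -163, 0], "delta_rot": [0, 0, 0]},
  ],
)

```text
time: 18.1
position: [0.4824, -0.2093, 0.1793]
tool_rot: [0.546, 3.093, 0.001]
ft_force: [0.8, -0.8, -1.3]
grip_width: 0.41
grip_force: 25.0
```

Emit:
send_rows(
  motion=[
    {"claw": -1, "slide": [17, -28, 0], "delta_rot": [0, 0, -0.047]},
    {"claw": -1, "slide": [27.5, -46, 0], "delta_rot": [0, 0, -0.047]},
    {"claw": -1, "slide": [27.5, -46, 0], "delta_rot": [0, 0, -0.047]},
    {"claw": -1, "slide": [27.5, -46, 0], "delta_rot": [0, 0, -0.047]},
    {"claw": -1, "slide": [27.5, -46, 0], "delta_rot": [0, 0, -0.047]},
  ],
)

```text
time: 18.6
position: [0.4436, -0.2409, 0.1788]
tool_rot: [0.47, 3.106, 0.0]
ft_force: [-0.1, -0.2, -3.2]
grip_width: 0.412
grip_force: 25.0
```

Emit:
send_rows(
  motion=[
    {"claw": -1, "slide": [0, 0, 15], "delta_rot": [0, 0, 0]},
    {"claw": -1, "slide": [0, 0, 45], "delta_rot": [0, 0, 0]},
    {"claw": -1, "slide": [0, 0, 75], "delta_rot": [0, 0, 0]},
    {"claw": -1, "slide": [0, 0, 92], "delta_rot": [0, 0, 0]},
    {"claw": -1, "slide": [0, 0, 95], "delta_rot": [0, 0, 0]},
  ],
)

```text
time: 19.1
position: [0.4416, -0.2403, 0.0812]
tool_rot: [-0.468, -3.101, 0.0]
ft_force: [-0.2, 0.3, -1.4]
grip_width: 0.414
grip_force: 25.0
```

Emit:
send_rows(
  motion=[
    {"claw": -1, "slide": [0, 0, 0], "delta_rot": [0, 0, 0]},
    {"claw": -1, "slide": [0, 0, 0], "delta_rot": [0, 0, 0]},
    {"claw": -1, "slide": [0, 0, 0], "delta_rot": [0, 0, 0]},
  ],
)

```text
time: 19.4
position: [0.4435, -0.2422, 0.0847]
tool_rot: [0.471, 3.104, -0.0]
ft_force: [-0.3, -0.3, -2.6]
grip_width: 0.414
grip_force: 25.0
```

Run:
```python
from h import *
print(ctrl.get_state()["position"])
i=ctrl.get_image("wrist");j=ctrl.get_image("side")
cv2.imwrite("pics/w5.png",np.hstack([i["color"][100:300,200:440],cv2.resize(j["color"][80:280,280:520],(240,200))]))
```

```text
[ 0.44350183 -0.24218927  0.08472156]
```

View pics/w5.png

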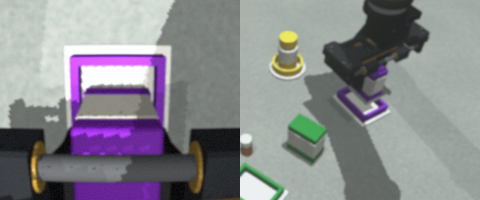

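The purple pack hangs over its frame (crop (117,90)), aligned and centred. Lowering it.

Emit:
send_rows(
  motion=[
    {"claw": -1, "slide": [0, 0, 8], "delta_rot": [0, 0, 0]},
    {"claw": -1, "slide": [0, 0, 16], "delta_rot": [0, 0, 0]},
    {"claw": -1, "slide": [0, 0, 22], "delta_rot": [0, 0, 0]},
    {"claw": -1, "slide": [0, 0, 26], "delta_rot": [0, 0, 0]},
    {"claw": -1, "slide": [0, 0, 26], "delta_rot": [0, 0, 0]},
  ],
)

```text
time: 20.0
position: [0.4417, -0.2418, 0.0566]
tool_rot: [-0.472, -3.104, -0.0]
ft_force: [-1.2, 0.2, -2.2]
grip_width: 0.413
grip_force: 25.0
```

Emit:
send_rows(
  motion=[
    {"claw": -1, "slide": [0, 0, 1.5], "delta_rot": [0, 0, 0]},
    {"claw": -1, "slide": [0, 0, 3], "delta_rot": [0, 0, 0]},
    {"claw": -1, "slide": [0, 0, 3], "delta_rot": [0, 0, 0]},
    {"claw": -1, "slide": [0, 0, 4], "delta_rot": [0, 0, 0]},
    {"claw": -1, "slide": [0, 0, 4], "delta_rot": [0, 0, 0]},
  ],
)

```text
time: 20.5
position: [0.4426, -0.2421, 0.0545]
tool_rot: [0.472, 3.106, 0.001]
ft_force: [-2.6, 1.4, 4.9]
grip_width: 0.414
grip_force: 25.0
```

Contact (+4.9 N at z 54.5). Releasing and rising.

Emit:
send_rows(
  motion=[
    {"claw": -0.05, "slide": [0, 0, 0], "delta_rot": [0, 0, 0]},
    {"claw": 0.1, "slide": [0, 0, 0], "delta_rot": [0, 0, 0]},
    {"claw": 0.5, "slide": [0, 0, 0], "delta_rot": [0, 0, 0]},
    {"claw": 1, "slide": [0, 0, 0], "delta_rot": [0, 0, 0]},
    {"claw": 1, "slide": [0, 0, 0], "delta_rot": [0, 0, 0]},
  ],
)

```text
time: 21.0
position: [0.4424, -0.242, 0.0535]
tool_rot: [-0.472, -3.106, -0.0]
ft_force: [-0.5, -0.4, -0.6]
grip_width: 0.738
grip_force: 0.0
```

Emit:
send_rows(
  motion=[
    {"claw": 1, "slide": [0, 0, 0], "delta_rot": [0, 0, 0]},
    {"claw": 1, "slide": [0, 0, -30], "delta_rot": [0, 0, 0]},
    {"claw": 1, "slide": [0, 0, -70], "delta_rot": [0, 0, 0]},
    {"claw": 1, "slide": [0, 0, -110], "delta_rot": [0, 0, 0]},
    {"claw": 1, "slide": [0, 0, -147], "delta_rot": [0, 0, 0]},
  ],
)

```text
time: 21.5
position: [0.4422, -0.2422, 0.2023]
tool_rot: [0.473, 3.105, 0.0]
ft_force: [-0.2, -0.4, 0.3]
grip_width: 0.996
grip_force: 0.0
```

Emit:
send_rows(
  motion=[
    {"claw": 1, "slide": [10, 44, 0], "delta_rot": [0, 0, -0.08]},
    {"claw": 1, "slide": [20, 88, 0], "delta_rot": [0, 0, -0.17]},
    {"claw": 1, "slide": [30, 130, 0], "delta_rot": [0, 0, -0.25]},
    {"claw": 1, "slide": [37, 162, 0], "delta_rot": [0, 0, -0.328]},
    {"claw": 1, "slide": [39, 171, 0], "delta_rot": [0, 0, -0.328]},
  ],
)

```text
time: 22.0
position: [0.4561, -0.0629, 0.2005]
tool_rot: [-0.052, 3.141, 0.002]
ft_force: [0.5, 0.6, 0.1]
grip_width: 1.0
grip_force: 0.0
```

Emit:
send_rows(
  motion=[
    {"claw": 1, "slide": [0, 0, 0], "delta_rot": [0, 0, 0]},
    {"claw": 1, "slide": [0, 0, 0], "delta_rot": [0, 0, 0]},
    {"claw": 1, "slide": [0, 0, 0], "delta_rot": [0, 0, 0]},
    {"claw": 1, "slide": [0, 0, 0], "delta_rot": [0, 0, 0]},
    {"claw": 1, "slide": [0, 0, 0], "delta_rot": [0, 0, 0]},
  ],
)

```text
time: 22.5
position: [0.4559, -0.0681, 0.2005]
tool_rot: [0.038, -3.141, 0.0]
ft_force: [0.6, -0.2, -0.2]
grip_width: 1.0
grip_force: 0.0
```

```bash
python3 wr.py green 0.080 pics/w6.png; python3 -c "from h import *;print(ctrl.get_state()['tool_rot'])"
```

```text
[ 0.4559 -0.0681  0.2005]
px [319. 198.] c [454.4 -65.6] size [60.1 35.3] ang 2.5
px [433. 197.] c [453.8  40.2] size [74.6 54.8] ang 5.4
[-3.87986560e-02  3.14133362e+00  5.87474785e-05]
```

View pics/w6.png

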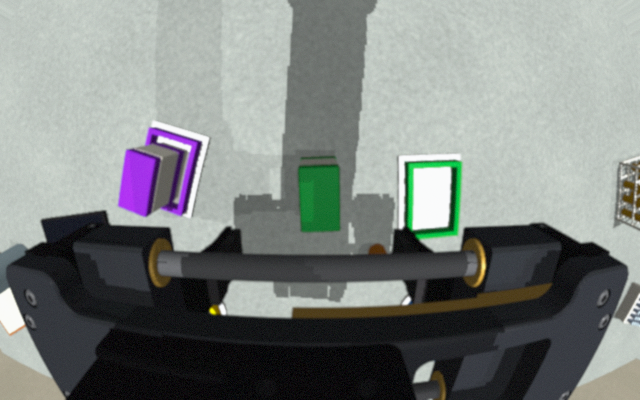

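The green lid is centred at (319,198), giving (455,-66) mm at 2.5°, and the purple pack stands in its frame. Descending and gripping.

Emit:
send_rows(
  motion=[
    {"claw": 1, "slide": [0, 1, 35], "delta_rot": [0, 0, 0]},
    {"claw": 1, "slide": [0, 1, 75], "delta_rot": [0, 0, 0]},
    {"claw": 1, "slide": [0, 1, 115], "delta_rot": [0, 0, 0]},
    {"claw": 1, "slide": [0, 1, 140], "delta_rot": [0, 0, 0]},
    {"claw": 1, "slide": [0, 1, 152], "delta_rot": [0, 0, 0]},
  ],
)

```text
time: 23.05
position: [0.4542, -0.0664, 0.0463]
tool_rot: [0.04, -3.137, 0.001]
ft_force: [1.2, -0.4, -0.3]
grip_width: 1.002
grip_force: 0.0
```

Emit:
send_rows(
  motion=[
    {"claw": 1, "slide": [0, 0, 0], "delta_rot": [0, 0, 0]},
    {"claw": 1, "slide": [0, 0, 0], "delta_rot": [0, 0, 0]},
    {"claw": 0, "slide": [0, 0, 0], "delta_rot": [0, 0, 0]},
    {"claw": 0, "slide": [0, 0, 0], "delta_rot": [0, 0, 0]},
    {"claw": 0, "slide": [0, 0, 0], "delta_rot": [0, 0, 0]},
  ],
)

```text
time: 23.55
position: [0.4567, -0.066, 0.0494]
tool_rot: [-0.041, 3.139, 0.001]
ft_force: [-0.3, 0.7, -0.5]
grip_width: 0.815
grip_force: 0.0
```

Emit:
send_rows(
  motion=[
    {"claw": -1, "slide": [0, 0, 0], "delta_rot": [0, 0, 0]},
    {"claw": -1, "slide": [0, 0, 0], "delta_rot": [0, 0, 0]},
    {"claw": -1, "slide": [0, 0, 0], "delta_rot": [0, 0, 0]},
    {"claw": -1, "slide": [0, 0, 0], "delta_rot": [0, 0, 0]},
    {"claw": -1, "slide": [0, 0, 0], "delta_rot": [0, 0, 0]},
  ],
)

```text
time: 24.05
position: [0.4559, -0.0661, 0.0485]
tool_rot: [0.041, -3.141, -0.0]
ft_force: [0.1, 0.2, 0.4]
grip_width: 0.417
grip_force: 24.7
```

Emit:
send_rows(
  motion=[
    {"claw": -1, "slide": [0, 0, -15], "delta_rot": [0, 0, 0]},
    {"claw": -1, "slide": [0, 0, -45], "delta_rot": [0, 0, 0]},
    {"claw": -1, "slide": [0, 0, -80], "delta_rot": [0, 0, 0]},
    {"claw": -1, "slide": [0, 0, -110], "delta_rot": [0, 0, 0]},
    {"claw": -1, "slide": [-2, 15, -130], "delta_rot": [0, 0, 0]},
  ],
)

```text
time: 24.55
position: [0.4578, -0.053, 0.1805]
tool_rot: [-0.036, 3.139, -0.001]
ft_force: [1.0, 0.6, -2.5]
grip_width: 0.415
grip_force: 24.7
```

Emit:
send_rows(
  motion=[
    {"claw": -1, "slide": [-4, 32, 0], "delta_rot": [0, 0, -0.065]},
    {"claw": -1, "slide": [-9, 68, 0], "delta_rot": [0, 0, -0.065]},
    {"claw": -1, "slide": [-13, 98, 0], "delta_rot": [0, 0, -0.065]},
    {"claw": -1, "slide": [-14.5, 113.5, 0], "delta_rot": [0, 0, -0.065]},
    {"claw": -1, "slide": [-14.5, 113.5, 0], "delta_rot": [0, 0, -0.065]},
  ],
)

```text
time: 25.05
position: [0.4687, 0.0646, 0.178]
tool_rot: [0.149, -3.137, 0.001]
ft_force: [-0.6, -0.3, -2.5]
grip_width: 0.418
grip_force: 24.7
```

Emit:
send_rows(
  motion=[
    {"claw": -1, "slide": [0, 0, 15], "delta_rot": [0, 0, 0]},
    {"claw": -1, "slide": [0, 0, 45], "delta_rot": [0, 0, 0]},
    {"claw": -1, "slide": [0, 0, 75], "delta_rot": [0, 0, 0]},
    {"claw": -1, "slide": [0, 0, 92], "delta_rot": [0, 0, 0]},
    {"claw": -1, "slide": [0, 0, 95], "delta_rot": [0, 0, 0]},
  ],
)

```text
time: 25.55
position: [0.467, 0.0602, 0.0813]
tool_rot: [0.139, -3.134, 0.004]
ft_force: [-0.0, 0.0, -1.4]
grip_width: 0.414
grip_force: 24.7
```

Emit:
send_rows(
  motion=[
    {"claw": -1, "slide": [0, 0, 0], "delta_rot": [0, 0, 0]},
    {"claw": -1, "slide": [0, 0, 0], "delta_rot": [0, 0, 0]},
    {"claw": -1, "slide": [0, 0, 0], "delta_rot": [0, 0, 0]},
  ],
)

```text
time: 25.85
position: [0.4701, 0.0627, 0.0848]
tool_rot: [-0.143, 3.136, 0.001]
ft_force: [0.3, -0.3, -2.4]
grip_width: 0.415
grip_force: 24.7
```

Run:
```python
from h import *
print(ctrl.get_state()["position"])
i=ctrl.get_image("wrist");j=ctrl.get_image("side")
cv2.imwrite("pics/w7.png",np.hstack([i["color"][100:300,200:440],cv2.resize(j["color"][130:330,200:440],(240,200))]))
```

```text
[0.47010027 0.06267258 0.08481771]
```

View pics/w7.png

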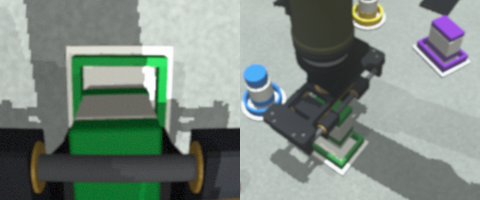

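The green pack hangs aligned and centred over its frame (crop (118,90)), and the other three stand in their holders. Lowering it.

Emit:
send_rows(
  motion=[
    {"claw": -1, "slide": [0, 0, 8], "delta_rot": [0, 0, 0]},
    {"claw": -1, "slide": [0, 0, 16], "delta_rot": [0, 0, 0]},
    {"claw": -1, "slide": [0, 0, 22], "delta_rot": [0, 0, 0]},
    {"claw": -1, "slide": [0, 0, 26], "delta_rot": [0, 0, 0]},
    {"claw": -1, "slide": [0, 0, 26], "delta_rot": [0, 0, 0]},
  ],
)

```text
time: 26.45
position: [0.4684, 0.0626, 0.0566]
tool_rot: [0.143, -3.137, 0.001]
ft_force: [-0.4, 1.0, -2.5]
grip_width: 0.416
grip_force: 24.7
```

Emit:
send_rows(
  motion=[
    {"claw": -1, "slide": [0, 0, 1.5], "delta_rot": [0, 0, 0]},
    {"claw": -1, "slide": [0, 0, 3], "delta_rot": [0, 0, 0]},
    {"claw": -1, "slide": [0, 0, 3], "delta_rot": [0, 0, 0]},
    {"claw": -1, "slide": [0, 0, 4], "delta_rot": [0, 0, 0]},
    {"claw": -1, "slide": [0, 0, 4], "delta_rot": [0, 0, 0]},
  ],
)

```text
time: 26.95
position: [0.4693, 0.0628, 0.0545]
tool_rot: [-0.143, 3.138, 0.001]
ft_force: [-2.1, -0.2, 5.2]
grip_width: 0.413
grip_force: 24.7
```

Emit:
send_rows(
  motion=[
    {"claw": -0.05, "slide": [0, 0, 0], "delta_rot": [0, 0, 0]},
    {"claw": 0.1, "slide": [0, 0, 0], "delta_rot": [0, 0, 0]},
    {"claw": 0.5, "slide": [0, 0, 0], "delta_rot": [0, 0, 0]},
    {"claw": 1, "slide": [0, 0, 0], "delta_rot": [0, 0, 0]},
    {"claw": 1, "slide": [0, 0, 0], "delta_rot": [0, 0, 0]},
  ],
)

```text
time: 27.45
position: [0.4691, 0.0628, 0.0535]
tool_rot: [-0.143, 3.138, 0.0]
ft_force: [-0.2, 0.4, 0.0]
grip_width: 0.733
grip_force: 0.0
```

Emit:
send_rows(
  motion=[
    {"claw": 1, "slide": [0, 0, 0], "delta_rot": [0, 0, 0]},
    {"claw": 1, "slide": [0, 0, -30], "delta_rot": [0, 0, 0]},
    {"claw": 1, "slide": [0, 0, -70], "delta_rot": [0, 0, 0]},
    {"claw": 1, "slide": [0, 0, -110], "delta_rot": [0, 0, 0]},
    {"claw": 1, "slide": [0, 0, -150], "delta_rot": [0, 0, 0]},
  ],
)

```text
time: 27.95
position: [0.4688, 0.0626, 0.2051]
tool_rot: [-0.143, 3.138, 0.0]
ft_force: [0.7, 1.1, -0.8]
grip_width: 0.998
grip_force: 0.0
```

Emit:
send_rows(
  motion=[
    {"claw": 1, "slide": [0, 40, -20], "delta_rot": [0, 0, 0]},
    {"claw": 1, "slide": [0, 80, -20], "delta_rot": [0, 0, 0]},
    {"claw": 1, "slide": [0, 120, -20], "delta_rot": [0, 0, 0]},
    {"claw": 1, "slide": [0, 160, -20], "delta_rot": [0, 0, 0]},
    {"claw": 1, "slide": [0, 200, -20], "delta_rot": [0, 0, 0]},
  ],
)

```text
time: 28.45
position: [0.4505, 0.2634, 0.2237]
tool_rot: [-0.143, 3.138, 0.001]
ft_force: [1.1, 0.2, 0.3]
grip_width: 1.001
grip_force: 0.0
```

Emit:
send_rows(
  motion=[
    {"claw": 1, "slide": [20, 40, 0], "delta_rot": [0, 0, 0]},
    {"claw": 1, "slide": [40, 80, 0], "delta_rot": [0, 0, 0]},
    {"claw": 1, "slide": [60, 120, 0], "delta_rot": [0, 0, 0]},
    {"claw": 1, "slide": [80, 150, 0], "delta_rot": [0, 0, 0]},
    {"claw": 1, "slide": [80, 150, 0], "delta_rot": [0, 0, 0]},
  ],
)

```text
time: 28.95
position: [0.3524, 0.4091, 0.2232]
tool_rot: [0.158, -3.135, -0.003]
ft_force: [-0.2, -0.0, -0.2]
grip_width: 0.999
grip_force: 0.0
```

Run:
```python
from h import *
a=ctrl.get_image("top");b=ctrl.get_image("side")
S={"yellow_jar":(637,-229,.092),"blue_jar":(629.5,86.5,.092),"purple_pack":(442.5,-242,.086),"green_pack":(469,63,.086)}
for o,(x,y,z) in S.items():
    m=mask(a["color"],o.split("_")[0]);P=np.asarray(a["pose"]);q=P[:3,:3].T@(np.array([x/1e3,y/1e3,z])-P[:3,3])
    print(o,"expected lid px in top",np.round([a["fx"]*q[0]/q[2]+a["cx"],a["fy"]*q[1]/q[2]+a["cy"]],1))
f=lambda c,x0,y0,x1,y1:cv2.resize(c["color"][y0:y1,x0:x1],(400,320),interpolation=2)
cv2.imwrite("pics/end.png",np.hstack([f(a,240,130,480,270),f(b,190,110,440,310)]))
```

```text
yellow_jar expected lid px in top [384.  156.6]
blue_jar expected lid px in top [262.4 159.3]
purple_pack expected lid px in top [389.8 232. ]
green_pack expected lid px in top [270.6 221.2]
```

View pics/end.png

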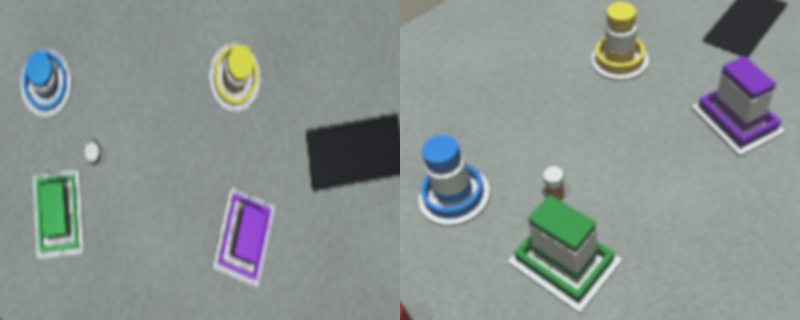

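The final crop shows all four upright in their holders: blue (40,68), yellow (240,62), purple (252,237), green (54,210). The lid pixels match the expected ones within about 2 px, and the vial and phone are where they were.

```bash
python3 -c "from bench import ctrl;print(ctrl.close_job())"
```

```text
the job is handed in; nothing more can be done
None
```

The job is handed in at about 29 s of robot time: in the final pictures all four reagents stand upright in their matching holders and the vial and phone look unmoved, but no verdict came back.

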